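# Eject a drilled heat sink from its jig

### The job

The heat sink sits sunk in the pocket of the drill jig. Press the jig's red-padded lever down, without forcing it, until it snaps over and stays down and the heat sink stands raised with your hand off it; then lift the heat sink out and set it down gently, upright with its fins up, in the blue tray. Leave the multimeter and the transformer where they are.

Things in the scene. Friction and masses are not known exactly. Their poses are not given: they have to be found in the camera images.
- jig: Grey drill jig, fixed to the bench: a block 110 (x) x 100 (y) x 48 mm high on an 8 mm foot plate that reaches to x = -145 mm. Origin: centre of the block's underside, below the pocket; z up; -x is the lever's side. More than 60 N of force on the jig or its lever damages it.
- pocket (a point): Centre of the mouth of the jig's pocket, level with the block's flat top, 48 mm above the bench. The pocket fits the heat sink with 1.5 mm clearance all round. Axes as the jig's.
- lever_foot (a point): Point on the bench straight below the middle of the lever's red pad (36 x 36 mm). The lever's height is clamped anew each time and not reported: the pad's top stands at rest anywhere from 56 to 76 mm above the bench. Pressed, it goes down about 26 mm to a hard stop. Axes as the jig's: x along the lever, toward the pocket.
- lever_rail (a point): Point on the bench below the rail and blue clevis that carry the lever (up to 71 mm high, 34 mm wide in y, 31 mm in x). It resists at the pad with about 8 N at first, fading; after about 17 mm of travel the lever goes over centre, snaps on to its stop and stays down. Let go earlier, it swings back and the part sinks. Fully down it has raised the part 18 mm.
- heat_sink: Aluminium heat sink, 60 (x) x 50 (y) x 30 mm high, 0.08 to 0.15 kg, a solid block for grasping purposes. Origin: centre of its underside; z up, the fins point up. At the start it sits in the jig's pocket, its axes along the jig's, underside 18 mm above the bench, its top flush with the jig's top: it cannot be grasped there. Raised by the lever it stands 18 mm proud and can be gripped across its 50 mm (y).
- tray_in (a point): Centre of the inner floor of the blue tray, which is fixed to the bench: 120 (x) x 110 (y) x 14 mm outside, walls 4 mm, floor 4 mm thick. Axes along its sides, z up.
- multimeter: Yellow multimeter, 132 x 72 x 43 mm, lying on the bench; bystander. Origin: centre of the underside.
- transformer: Small transformer, 53 x 50 x 40 mm, on the bench; bystander. Origin: centre of the underside.
Mind the look-alikes: they are no part of the job. Leave any green or purple look-alike of the heat_sink alone.

How it is judged:
By the outcome, as a careful person would: the job done as asked, in the order asked, and still so for the second after the job is handed in, with the robot touching nothing.
It also fails if it takes over 58 s, if anything falls off the work surface, if the arm or the gripper's body presses on something with over 40 N, if the wrist force passes 120 N, or if a joint passes its speed limit or range.

### The arm

A 7-joint arm with a two-finger parallel gripper is mounted at the origin on a cart in front of the work surface, level with it; the furniture and walls round the work are solid. World frame = base frame: x ahead of the robot, y to its left, z up, the work surface at z = 0. Lengths are in m, angles in rad, forces in N, time in s.
With the tool pointing down it reaches from about 0.4 to 0.85 m from the base axis. Payload 10.4 kg.
Tool frame: the origin (TCP) lies midway between the tips of the shut fingers; the grasp point (between the pads) lies 19 mm behind it; z points along the fingers, y is the line along which they close (so a half turn about z gives the same grasp; the last joint's range is limited). The gripper opens to 85 mm and grips with 20 to 120 N. Pads are 22 mm wide; open, the fingers measure 114 mm over their backs; the gripper's body (76 mm by 85 mm) begins 54 mm behind the grasp point. The pads swing forward as they close: fully open they stand 13 mm farther back than shut.
Start: joints at [-1.343, 0.332, -0.065, 1.46, 0.022, 1.35, -0.088], TCP at [0.155, 0.605, 0.231] pointing down, gripper open.
Joint ranges: [-2.6, 2.6], [-0.5, 2.12], [-1.47, 1.34], [0.16, 2.42], [-1.27, 4.41], [0.06, 2.06], [-2.6, 2.6]. Speed limits (rad/s): [2.22, 2.22, 2.79, 2.79, 3.14, 3.14, 3.14].

### API

Orientations are given as a unit quaternion [x, y, z, w].
In Python, from workcell import get_obs, camera, camera_params, hand_in gives the robot as it stands.
- The arm moves only by the tool carry_out, never from a script. Its argument "commands" is a list that holds one entry, the list of rows, each a list of 6 numbers: the shift along the tool's x, y, z in units of 40 mm (1.0 is 40 mm), then the turn, a rotation vector about the tool's x, y, z in units of 6 degrees (1.0 is 6 degrees). In form: [[[x, y, z, ax, ay, az], ...]]. A call has 1 to 20 rows; each row shifts and turns the commanded pose from where the row before left it, along the tool's axes as they then stand; what a row does not reach is not made up. A row lasts 1/12 s, in which the tool goes at most 41.7 mm and 7.16 degrees, less where a joint would pass 70% of its speed; a pose out of reach is approached as far as the arm can. A call is refused whole if a number of a shift passes 1 or a number of a turn 1, either way. A call with a gripper value outside its range is refused whole. "hand" is the closure, from -1 (fully open) to 1 (shut), set as the call begins (left out, the last holds). The fingers move at their own pace and stop on an object; "force" is the grip in N (left out, the last holds). Time passes only in rows, so rows that do not move let the fingers close. It gives the time, the measured TCP pose, the force, the opening and the grip force at its end, in the units of the state.
- get_obs(): the state, without advancing time (a new reading comes with each control period).
- camera(name): name is "side" or "top" or "wrist"; returns the picture (420x560x3 uint8, red, green, blue); there is no depth.
- camera_params(name): a dict with "mtx" (3x3 intrinsics, pixels), "k1" (the pictures are not rectified: a ray, as slopes to the right and down, at radius r is drawn at 1 + k1 r^2 times it, then the intrinsics apply), "R" (3x3) and "t" (3): a world point X has camera coordinates R X + t. Camera axes: x right, y down, z forward; pixel columns grow to the right and rows downward; lengths in m; the calibration is good to about 2 mm. A picture is of the moment at which its call begins: read the wrist's pose just before it. camera_params takes no time and is no camera call; for the wrist camera it gives the pose at the moment of the call.
- hand_in(): hands the job in; it is judged then, once.
The state is a dict: "clock": time; "joint_pos": joint angles; "joint_velocities": joint speeds; "tau": joint torques, N m; "position": TCP position; "ee_rot": TCP orientation; "ft_force": force on the tool from outside, world axes, zero at the start; "torque": the same for the moment, N m; "grip_width": opening from 0.0 (shut) to 1.0 (fully open); "grasp_force": force on a finger pad.
Only numpy, scipy, OpenCV 4.12 (cv2) and the standard library are available. Lean on these libraries where they do the work, as an engineer would, in place of code of your own. Each camera call takes 0.05 s, during which the arm holds its last target. There are 200 camera calls.

## Working session

There is one attempt and no reset: what is moved stays moved. The work goes in short steps, Python scripts to look and compute and a tool call to move; the robot and the scene stay as the last step left them, time stands still between calls to the robot, and variables do not carry over. Pictures are saved under pics/ and viewed, at most 10 in all, crops included, and the job is handed in when it is done.

Besides the shell and the picture viewer there is one more tool, called after "Emit:" by a JSON object that holds its "fn" and its "kwargs", one argument or row to a line. carry_out: Moves the arm, as the interface text tells. Its arguments: {"type":"object","properties":{"commands":{"type":"array"},"hand":{"type":"number"},"force":{"type":"number"}},"required":["commands"]}

```bash
mkdir -p pics; cat > h.py <<'E'
import numpy as np, cv2
from workcell import *
from scipy.spatial.transform import Rotation as Ro
def snap(n,f):
    p=camera_params(n); im=camera(n); cv2.imwrite(f'pics/{f}.png',im[:,:,::-1]); np.save(f'pics/{f}.npy',p,allow_pickle=True); return im,p
def load(f): return cv2.imread(f'pics/{f}.png'), np.load(f'pics/{f}.npy',allow_pickle=True).item()
def ray(p,u,v):
    K=np.array(p['mtx']); d=np.array([(u-K[0,2])/K[0,0],(v-K[1,2])/K[1,1]]); s=d.copy()
    for _ in range(20): s=d/(1+p['k1']*(s@s))
    R=np.array(p['R']);t=np.array(p['t']); return -R.T@t, R.T@np.r_[s,1]
def onz(p,u,v,z):
    c,d=ray(p,u,v); return c+d*(z-c[2])/d[2]
def proj(p,X):
    x=np.array(p['R'])@X+np.array(p['t']); s=x[:2]/x[2]; s=s*(1+p['k1']*(s@s)); K=np.array(p['mtx']); return K[0,0]*s[0]+K[0,2],K[1,1]*s[1]+K[1,2]
def tri(*a):
    A=0;b=0
    for p,u,v in a:
        c,d=ray(p,u,v); d/=np.linalg.norm(d); M=np.eye(3)-np.outer(d,d); A=A+M;b=b+M@c
    return np.linalg.solve(A,b)
E
python3 - <<'E'
from h import *
for n in ['side','top','wrist']:
    im,p=snap(n,n+'0'); c,d=ray(p,280,210); print(n,c.round(3),d.round(3))
o=get_obs(); print(o)
a=np.hstack([cv2.imread(f'pics/{n}0.png') for n in ['top','side']]); cv2.imwrite('pics/both0.png',cv2.resize(a,(800,300),interpolation=3))
E
```

```text
side [0.851 0.652 0.788] [-0.304 -0.664 -0.683]
top [ 0.445 -0.046  1.419] [ 0.072 -0.022 -0.997]
wrist [0.091 0.621 0.373] [ 0.261 -0.061 -0.963]
{'clock': 0.15, 'joint_pos': array([-1.34259008,  0.33268208, -0.06468507,  1.46073542,  0.02162648,
        1.34990669, -0.08852326]), 'joint_velocities': array([-6.30695350e-04, -1.00300307e-03, -2.29683850e-04, -3.12558375e-03,
        6.38637621e-05,  7.23426228e-04,  4.60890880e-04]), 'tau': array([ 1.29844488e-03, -6.25826597e+01,  4.95625462e-02, -3.91852176e+01,
        1.63555780e-02,  7.41026248e-03, -2.66831046e-05]), 'position': array([0.15506346, 0.60517052, 0.23073274]), 'ee_rot': array([ 1.25082083e-01,  9.92146262e-01, -5.17136780e-04, -2.68995596e-05]), 'ft_force': array([-0.49408281, -0.33712672, -0.01322097]), 'torque': array([-0.0581734 , -0.0009352 , -0.00152775]), 'grasp_force': 0.0, 'grip_width': 0.9993486044978123}
```

View pics/top0.png

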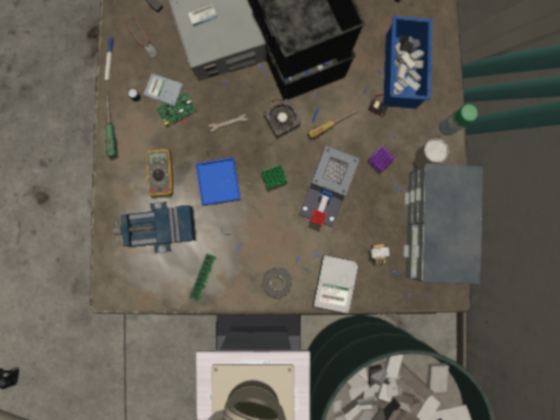

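View pics/side0.png

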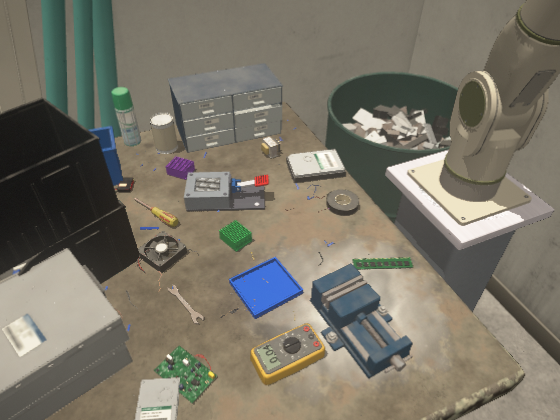

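The top view shows three candidate heat sinks: grey in the jig (336,170), green (274,178) and purple (381,159). The grey one in the jig pocket is the one meant. The red pad is at (318,218) and the tray at (218,181). In the side view the pad is at (262,181), the jig at (207,185) and the tray at (266,286). I'll confirm the choice in an enlarged crop.

```bash
python3 - <<'E'
from h import *
T,pt=load('top0');S,ps=load('side0')
print(pt['mtx'],pt['k1'])
def blob(im,lo,hi,box):
    h=cv2.cvtColor(im,cv2.COLOR_BGR2HSV); m=cv2.inRange(h,lo,hi); k=np.zeros_like(m); x0,y0,x1,y1=box;k[y0:y1,x0:x1]=1; m*=k
    c=max(cv2.findContours(m,0,2)[0],key=cv2.contourArea); return c,cv2.minAreaRect(c)
red=((0,140,90),(8,255,255)); blue=((108,150,60),(125,255,255))
cr,rt=blob(T,*red,(300,200,340,240)); cs,rs=blob(S,*red,(240,165,280,200)); print(rt,rs)
print('pad',tri((pt,*rt[0]),(ps,*rs[0])))
cr,rt=blob(T,*blue,(190,150,245,210)); cs,rs=blob(S,*blue,(220,250,310,320)); print(rt,rs)
for z in(0.004,.014):
  print('tray',z,[onz(pt,*q,z).round(4) for q in cv2.boxPoints(rt)],onz(pt,*rt[0],z))
print(tri((pt,*rt[0]),(ps,*rs[0])))
a=cv2.resize(T[135:245,270:400],(520,440),interpolation=2);b=cv2.resize(S[140:240,150:290],(280*2,400),interpolation=2)
cv2.imwrite('pics/c1.png',cv2.resize(np.hstack([a[:400],b]),(800,296),interpolation=3))
E
```

```text
[[502.61213383   0.         268.66272436]
 [  0.         502.61213383 210.53697252]
 [  0.           0.           1.        ]] -0.12916430335972978
((317.96575927734375, 217.42465209960938), (13.342691421508789, 12.52340316772461), 20.556045532226562) ((261.239990234375, 180.17999267578125), (9.475231170654297, 13.717872619628906), 81.8698959350586)
pad [ 0.52328538 -0.17974634  0.05524192]
((217.82431030273438, 180.94595336914062), (41.2641487121582, 37.48297119140625), 80.53767395019531) ((265.40655517578125, 284.4498291015625), (43.882354736328125, 60.29412078857422), 61.927513122558594)
tray 0.004 [array([0.6799, 0.1618, 0.004 ]), array([0.6971, 0.0562, 0.004 ]), array([0.5805, 0.0366, 0.004 ]), array([0.5633, 0.1414, 0.004 ])] [0.62993166 0.09887676 0.004     ]
tray 0.014 [array([0.6782, 0.1603, 0.014 ]), array([0.6953, 0.0555, 0.014 ]), array([0.5795, 0.036 , 0.014 ]), array([0.5625, 0.1401, 0.014 ])] [0.62862364 0.09785447 0.014     ]
[0.62900929 0.09816951 0.01097022]
```

View pics/c1.png

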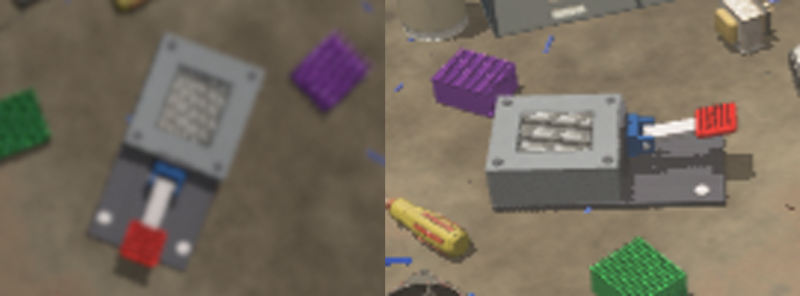

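The crop confirms it: the grey heat sink is in the jig pocket, at about (336,170) in the top view. The green and purple ones stand loose on the bench.

```bash
python3 - <<'E'
from h import *
T,pt=load('top0');S,ps=load('side0')
P=onz(pt,335.8,170.5,.048); pad=np.array([.5233,-.1797,.055]); d=(P-pad)[:2]; print('pocket',P,np.hypot(*d),np.degrees(np.arctan2(d[1],d[0])))
# check in side: sink centre crop (556,131)
f=800/1080; print('side proj',proj(ps,P),'seen',150+(556/f-520)/4,140+131/f/4)
print('corners',[onz(pt,270+x/2.963,135+y/2.963,.048).round(3) for x,y in((165,33),(265,70),(226,178),(125,140))])
for q in ((380,253),(160,173)): print(onz(pt,*q,.03).round(3))
o=get_obs(); R=Ro.from_quat(o['ee_rot']).as_matrix(); print(R.round(3))
pw=np.load('pics/wrist0.npy',allow_pickle=True).item(); c,dd=ray(pw,280,210); print('cam in tool',R.T@(c-o['position']),R.T@dd)
for w in ([.5,.3,.2],[.49,-.17,.2]): print((R.T@(np.array(w)-o['position'])/.04).round(2))
E
```

```text
pocket [ 0.65230098 -0.23077401  0.048     ] 0.13874367382702926 -21.599579141350112
side proj (np.float64(207.32312011960022), np.float64(183.3701648079621)) seen 207.65 184.2125
corners [array([ 0.721, -0.204,  0.048]), array([ 0.686, -0.297,  0.048]), array([ 0.584, -0.259,  0.048]), array([ 0.62 , -0.165,  0.048])]
[ 0.424 -0.354  0.03 ]
[0.65  0.259 0.03 ]
[[-0.969  0.248 -0.   ]
 [ 0.248  0.969 -0.001]
 [-0.    -0.001 -1.   ]]
cam in tool [ 0.06627781 -0.00080077 -0.14267209] [-0.26774035  0.00638661  0.9635032 ]
[-10.25  -5.25   0.77]
[-12.92 -16.69   0.79]
```

Emit:
{"fn": "carry_out", "kwargs": {
  "commands": [
    [[-0.79,-0.4,0.06,0,0,0],[-0.79,-0.4,0.06,0,0,0],[-0.79,-0.4,0.06,0,0,0],[-0.79,-0.4,0.06,0,0,0],[-0.79,-0.4,0.06,0,0,0],[-0.79,-0.4,0.06,0,0,0],[-0.79,-0.4,0.06,0,0,0],[-0.79,-0.4,0.06,0,0,0],[-0.79,-0.4,0.06,0,0,0],[-0.79,-0.4,0.06,0,0,0],[-0.79,-0.4,0.06,0,0,0],[-0.79,-0.4,0.06,0,0,0],[-0.79,-0.4,0.06,0,0,0]]
  ],
  "hand": 1
}}

```text
clock: 1.23
position: [0.5024, 0.3006, 0.1999]
ee_rot: [0.125, 0.992, -0.0, -0.0]
ft_force: [0.7, 0.9, 0.2]
grip_width: 0.001
grasp_force: 0.0
```

Emit:
{"fn": "carry_out", "kwargs": {
  "commands": [
    [[-0.2,-0.82,0,0,0,0],[-0.2,-0.82,0,0,0,0],[-0.2,-0.82,0,0,0,0],[-0.2,-0.82,0,0,0,0],[-0.2,-0.82,0,0,0,0],[-0.2,-0.82,0,0,0,0],[-0.2,-0.82,0,0,0,0],[-0.2,-0.82,0,0,0,0],[-0.2,-0.82,0,0,0,0],[-0.2,-0.82,0,0,0,0],[-0.2,-0.82,0,0,0,0],[-0.2,-0.82,0,0,0,0],[-0.2,-0.82,0,0,0,0],[-0.2,-0.82,0,0,0,0],[0,0,0,0,0,1.0],[0,0,0,0,0,0],[0,0,0,0,0,0]]
  ]
}}

```text
clock: 2.65
position: [0.4959, -0.1702, 0.1998]
ee_rot: [0.176, 0.984, 0.0, -0.0]
ft_force: [-0.1, 0.8, -0.4]
grip_width: -0.003
grasp_force: 0.0
```

```bash
python3 - <<'E'
from h import *
im,p=snap('wrist','w1')
T,pt=load('w1')
for n,X in (('pad',[.5233,-.1797,.055]),('pocket',[.6523,-.2308,.048])): print(n,proj(p,np.array(X)))
E
```

```text
pad (np.float64(279.2958770491238), np.float64(224.51722528728914))
pocket (np.float64(276.3246619071584), np.float64(334.75858909587237))
```

View pics/w1.png

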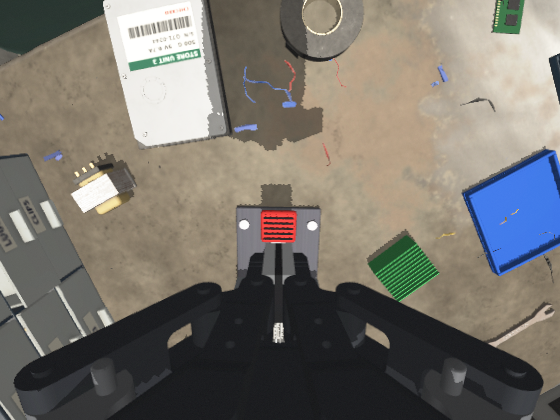

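The red pad is at (279,226) in the wrist view, close to the predicted (279,225). The foot plate's edges are upright in the image, so the yaw is right.

```bash
python3 - <<'E'
from h import *
W,p=load('w1');T,pt=load('top0');S,ps=load('side0')
m=cv2.inRange(cv2.cvtColor(W,cv2.COLOR_BGR2HSV),(0,140,110),(8,255,255)); m[:195]=0;m[260:]=0;m[:,:240]=0;m[:,320:]=0
c=max(cv2.findContours(m,0,2)[0],key=cv2.contourArea); r=cv2.boundingRect(c);print(r); u,v=r[0]+r[2]/2,r[1]+r[3]/2
for a in [((p,u,v),(pt,318,217.4)),((p,u,v),(ps,261.2,180.2)),((p,u,v),(pt,318,217.4),(ps,261.2,180.2))]: print(tri(*a).round(4))
for z in (.056,.066,.076): X=[onz(p,r[0],v,z),onz(p,r[0]+r[2],v,z)]; print(z,np.linalg.norm(X[0]-X[1]),onz(p,u,v,z).round(4))
o=get_obs(); R=Ro.from_quat(o['ee_rot']).as_matrix()
print('to pad',(R.T@(onz(p,u,v,.064)-o['position'])/.04).round(3), o['position'])
E
```

```text
(261, 210, 36, 32)
[ 0.522  -0.1791  0.0635]
[ 0.5244 -0.1804  0.0553]
[ 0.5237 -0.18    0.0555]
0.056 0.036643068968850244 [ 0.5244 -0.1804  0.056 ]
0.066 0.0353647909983961 [ 0.5212 -0.1793  0.066 ]
0.076 0.03408651302794196 [ 0.518  -0.1782  0.076 ]
to pad [-0.694 -0.013  3.395] [ 0.49603151 -0.16955665  0.19980837]
```

Emit:
{"fn": "carry_out", "kwargs": {
  "commands": [
    [[-0.69,0,0.4,0,0,0],[0,0,0.6,0,0,0],[0,0,0.7,0,0,0],[0,0,0.7,0,0,0],[0,0,0.5,0,0,0],[0,0,0.3,0,0,0],[0,0,0,0,0,0],[0,0,0,0,0,0]]
  ]
}}

```text
clock: 3.37
position: [0.5221, -0.1796, 0.0724]
ee_rot: [0.176, 0.984, 0.0, -0.0]
ft_force: [0.1, -0.8, 0.6]
grip_width: -0.003
grasp_force: 0.0
```

Emit:
{"fn": "carry_out", "kwargs": {
  "commands": [
    [[0,0,0.05,0,0,0],[0,0,0.05,0,0,0],[0,0,0.05,0,0,0],[0,0,0.05,0,0,0],[0,0,0.05,0,0,0],[0,0,0,0,0,0]]
  ]
}}

```text
clock: 3.87
position: [0.5219, -0.1802, 0.0619]
ee_rot: [0.177, 0.984, 0.0, 0.0]
ft_force: [-0.3, -0.3, 0.1]
grip_width: -0.0
grasp_force: 0.1
```

Emit:
{"fn": "carry_out", "kwargs": {
  "commands": [
    [[0,0,0.05,0,0,0],[0,0,0.05,0,0,0],[0,0,0,0,0,0]]
  ]
}}

```text
clock: 4.12
position: [0.5216, -0.1801, 0.0582]
ee_rot: [0.177, 0.984, 0.0, -0.0]
ft_force: [-3.7, 1.3, 6.9]
grip_width: 0.001
grasp_force: 3.3
```

Emit:
{"fn": "carry_out", "kwargs": {
  "commands": [
    [[0,0,0.05,0,0,0],[0,0,0.05,0,0,0],[0,0,0,0,0,0]]
  ]
}}

```text
clock: 4.37
position: [0.5215, -0.18, 0.0541]
ee_rot: [0.177, 0.984, 0.0, -0.0]
ft_force: [-3.1, 1.1, 5.8]
grip_width: 0.001
grasp_force: 2.7
```

Emit:
{"fn": "carry_out", "kwargs": {
  "commands": [
    [[0,0,0.05,0,0,0],[0,0,0.05,0,0,0],[0,0,0.05,0,0,0],[0,0,0.05,0,0,0],[0,0,0,0,0,0]]
  ]
}}

```text
clock: 4.78
position: [0.5216, -0.1801, 0.0457]
ee_rot: [0.177, 0.984, 0.0, -0.0]
ft_force: [-2.8, 0.8, 2.5]
grip_width: -0.001
grasp_force: 1.0
```

Emit:
{"fn": "carry_out", "kwargs": {
  "commands": [
    [[0,0,0.05,0,0,0],[0,0,0.05,0,0,0],[0,0,0,0,0,0]]
  ]
}}

```text
clock: 5.03
position: [0.5219, -0.1802, 0.0416]
ee_rot: [0.177, 0.984, -0.0, 0.0]
ft_force: [0.5, 0.3, 0.0]
grip_width: 0.001
grasp_force: 0.0
```

Emit:
{"fn": "carry_out", "kwargs": {
  "commands": [
    [[0,0,0.05,0,0,0],[0,0,0,0,0,0]]
  ]
}}

```text
clock: 5.2
position: [0.5219, -0.1802, 0.0397]
ee_rot: [0.177, 0.984, -0.0, 0.0]
ft_force: [-0.0, -0.3, -0.3]
grip_width: -0.002
grasp_force: 0.0
```

Emit:
{"fn": "carry_out", "kwargs": {
  "commands": [
    [[0,0,-0.5,0,0,0],[0,0,-0.8,0,0,0],[0,0,-0.8,0,0,0],[-0.5,0,-0.8,0,0,0],[-0.8,0,-0.8,0,0,0],[-0.8,0,-0.8,0,0,0],[-0.8,0,0,0,0,0],[0,0,0,0,0,0],[0,0,0,0,0,0],[0,0,0,0,0,0]]
  ],
  "hand": -1
}}

```text
clock: 6.03
position: [0.6253, -0.219, 0.2144]
ee_rot: [0.177, 0.984, -0.0, -0.001]
ft_force: [-0.7, 0.2, 0.9]
grip_width: 0.999
grasp_force: 0.0
```

```bash
python3 - <<'E'
from h import *
im,p=snap('wrist','w2'); snap('side','s2')
S=cv2.imread('pics/s2.png'); b=cv2.resize(S[140:240,150:290],(392,280),interpolation=2)
a=cv2.resize(cv2.imread('pics/w2.png'),(373,280))
cv2.imwrite('pics/c2.png',np.hstack([a,b])); print(get_obs()['position'],get_obs()['ft_force'])
E
```

```text
[ 0.62505775 -0.2187412   0.21504106] [ 0.26578313 -0.68633596  0.57948021]
```

View pics/c2.png

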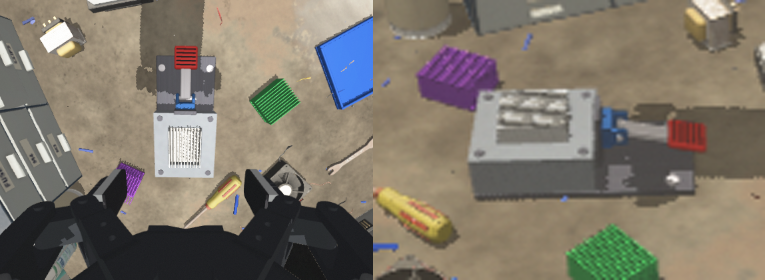

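The lever is down and the sink stands proud: in the wrist view it is at about (278,219), and in the side view at about (207,179).

```bash
python3 - <<'E'
from h import *
W,p=load('w2');S,ps=load('s2')
g=cv2.cvtColor(W,cv2.COLOR_BGR2GRAY); roi=g[180:255,240:315]
print('rows');
s=np.abs(cv2.Laplacian(roi,cv2.CV_32F)); print((s[:, 20:55].mean(1)).astype(int).tolist()); print((s[15:60].mean(0)).astype(int).tolist())
b=cv2.resize(W[160:275,215:345],(520,460),interpolation=2); c=cv2.resize(S[160:215,180:240],(280,257),interpolation=2)
o=np.zeros((460,800,3),np.uint8); o[:,:520]=b; o[:257,520:]=c; cv2.imwrite('pics/c3.png',o)
E
```

```text
rows
[2, 2, 2, 2, 3, 2, 2, 8, 26, 42, 79, 112, 131, 97, 92, 86, 121, 88, 69, 67, 62, 63, 64, 66, 68, 67, 78, 70, 63, 83, 68, 66, 63, 66, 68, 80, 73, 66, 68, 81, 76, 73, 62, 65, 67, 79, 73, 64, 64, 74, 76, 62, 66, 67, 79, 87, 67, 62, 62, 61, 43, 42, 112, 168, 108, 116, 93, 63, 46, 35, 35, 49, 18, 2, 2]
[2, 2, 2, 2, 2, 2, 2, 2, 2, 2, 7, 14, 34, 42, 76, 157, 50, 55, 92, 160, 14, 54, 25, 93, 159, 74, 38, 31, 60, 72, 56, 90, 42, 34, 36, 85, 68, 36, 19, 47, 133, 47, 47, 32, 133, 124, 48, 55, 93, 146, 89, 68, 68, 123, 148, 91, 86, 114, 112, 111, 75, 76, 66, 25, 7, 2, 2, 1, 1, 2, 2, 2, 2, 2, 1]
```

View pics/c3.png

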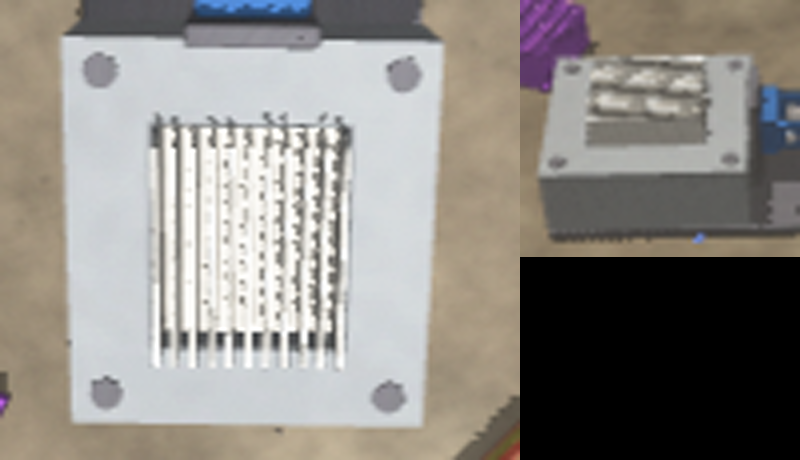

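The sink's top spans crop (150..350, 125..368), so its centre is at wrist px (277.5,222). Its side-view centre is at (207.2,178.7).

```bash
python3 - <<'E'
from h import *
W,p=load('w2');S,ps=load('s2')
f=lambda x,y:(215+x/4,160+y/4)
print('sink top tri',tri((p,277.5,221.8),(ps,207.2,178.7)).round(4))
C=[onz(p,*f(x,y),.066) for x,y in((150,125),(350,125),(346,368),(153,368))]; print(np.round(C,4),np.mean(C,0),[np.linalg.norm(C[i]-C[i-1]).round(4) for i in range(4)])
H=[onz(p,*f(x,y),.048) for x,y in((100,70),(404,74),(388,397),(106,392))]; print('block',np.mean(H,0))
e=H[2]+H[3]-H[0]-H[1]; print('yaw',np.degrees(np.arctan2(e[1],e[0])),[np.linalg.norm(H[i]-H[i-1]).round(4) for i in range(4)])
h=lambda x,y:(180+(x-520)/4.667,160+y/4.667)
print('hole tri',[tri((p,*f(*a)),(ps,*h(*b))).round(4) for a,b in (((100,70),(736,64)),((404,74),(730,159)),((388,397),(557,161)),((106,392),(573,68)))])
o=get_obs(); R=Ro.from_quat(o['ee_rot']).as_matrix(); print('tool x deg',np.degrees(np.arctan2(R[1,0],R[0,0])))
t=np.mean(H,0); t[2]=.047; print((R.T@(t-o['position'])/.04).round(3))
E
```

```text
sink top tri [ 0.6511 -0.2301  0.0634]
[[ 0.6115 -0.2421  0.066 ]
 [ 0.6289 -0.1951  0.066 ]
 [ 0.6907 -0.2177  0.066 ]
 [ 0.6728 -0.2656  0.066 ]] [ 0.65097146 -0.23011405  0.066     ] [np.float64(0.0657), np.float64(0.0501), np.float64(0.0657), np.float64(0.0512)]
block [ 0.65352059 -0.23118885  0.048     ]
yaw -21.27795096735 [np.float64(0.0919), np.float64(0.08), np.float64(0.0924), np.float64(0.08)]
hole tri [array([ 0.5953, -0.2516,  0.0466]), array([ 0.6245, -0.1767,  0.0458]), array([ 0.7102, -0.2101,  0.0474]), array([ 0.6807, -0.2844,  0.047 ])]
tool x deg 159.60673639327277
[-0.777 -0.046  4.201]
```

Emit:
{"fn": "carry_out", "kwargs": {
  "commands": [
    [[-0.38,-0.02,0.6,0,0,0.15],[-0.38,-0.02,0.8,0,0,0],[0,0,0.8,0,0,0],[0,0,0.7,0,0,0],[0,0,0.5,0,0,0],[0,0,0.3,0,0,0],[0,0,0.2,0,0,0],[0,0,0.15,0,0,0],[0,0,0.1,0,0,0],[0,0,0.05,0,0,0],[0,0,0,0,0,0],[0,0,0,0,0,0]]
  ]
}}

```text
clock: 7.13
position: [0.6541, -0.2313, 0.0478]
ee_rot: [0.185, 0.983, 0.0, 0.001]
ft_force: [0.4, 0.0, 0.5]
grip_width: 1.0
grasp_force: 0.0
```

Emit:
{"fn": "carry_out", "kwargs": {
  "commands": [
    [[0,0,0,0,0,0],[0,0,0,0,0,0],[0,0,0,0,0,0],[0,0,0,0,0,0],[0,0,0,0,0,0],[0,0,0,0,0,0],[0,0,0,0,0,0],[0,0,0,0,0,0]]
  ],
  "hand": 1,
  "force": 30
}}

```text
clock: 7.8
position: [0.6539, -0.2312, 0.0474]
ee_rot: [0.185, 0.983, 0.0, 0.0]
ft_force: [-1.7, 1.0, 5.0]
grip_width: 0.573
grasp_force: 35.4
```

Emit:
{"fn": "carry_out", "kwargs": {
  "commands": [
    [[0,0,-0.05,0,0,0],[0,0,-0.1,0,0,0],[0,0,-0.1,0,0,0],[0,0,-0.15,0,0,0],[0,0,-0.2,0,0,0],[0,0,-0.3,0,0,0],[0,0,-0.4,0,0,0],[0,0,-0.5,0,0,0],[0,0,-0.5,0,0,0],[0,0,-0.5,0,0,0],[0,0,-0.3,0,0,0],[0,0,0,0,0,0],[0,0,0,0,0,0]]
  ]
}}

```text
clock: 8.88
position: [0.6539, -0.2312, 0.1714]
ee_rot: [0.185, 0.983, 0.0, 0.001]
ft_force: [-0.2, 0.9, -1.6]
grip_width: 0.576
grasp_force: 34.8
```

```bash
python3 - <<'E'
from h import *
W,p=snap('wrist','w3');snap('side','s3')
S=cv2.imread('pics/s3.png'); cv2.imwrite('pics/c4.png',np.hstack([cv2.resize(W[:,:,::-1],(400,300)),cv2.resize(S[60:330,120:390],(300,300))]))
o=get_obs();R=Ro.from_quat(o['ee_rot']).as_matrix(); print(o['position'],o['grip_width'],o['grasp_force'])
# tray frame from top+wrist
tx=np.degrees(np.arctan2(.0538-.1515+.1052*0+0,1)) 
c=np.array([[.6782,.1603],[.6953,.0555],[.5795,.036],[.5625,.1401]]); e=c[0]+c[1]-c[2]-c[3]; print('tray yaw',np.degrees(np.arctan2(e[1],e[0])),'tool x',np.degrees(np.arctan2(R[1,0],R[0,0])))
t=np.array([.629,.098,o['position'][2]]); print((R.T@(t-o['position'])/.04).round(2))
E
```

```text
[ 0.65311987 -0.23074721  0.16964128] 0.5755191615255912 34.76724565029144
tray yaw 9.731013261884204 tool x 158.7329210444521
[3.54 7.44 0.01]
```

View pics/c4.png

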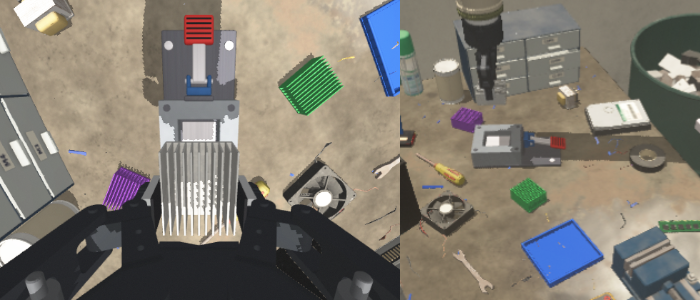

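The sink is held between the pads, centred, and the lever stays down, with the red pad at the bottom. Next it goes over the tray.

Emit:
{"fn": "carry_out", "kwargs": {
  "commands": [
    [[0.1,0.2,0,0,0,0],[0.2,0.4,0,0,0,0],[0.3,0.6,0,0,0,0],[0.34,0.74,0,0,0,0],[0.34,0.74,0,0,0,0],[0.34,0.74,0,0,0,0],[0.34,0.74,0,0,0,0],[0.34,0.74,0,0,0,0],[0.34,0.74,0,0,0,0],[0.3,0.7,0,0,0,0],[0.3,0.6,0,0,0,0],[0.2,0.3,0,0,0,0],[0.1,0.2,0,0,0,0],[0,0,0,0,0,-0.8],[0,0,0,0,0,-0.9],[0,0,0,0,0,-0.9],[0,0,0,0,0,-0.9],[0,0,0,0,0,-0.9],[0,0,0,0,0,-0.76],[0,0,0,0,0,0]]
  ]
}}

```text
clock: 10.65
position: [0.6296, 0.0957, 0.1707]
ee_rot: [-0.085, 0.996, -0.0, -0.0]
ft_force: [-1.4, -0.9, -1.2]
grip_width: 0.578
grasp_force: 34.7
```

```bash
python3 - <<'E'
from h import *
W,p=snap('wrist','w4'); o=get_obs();R=Ro.from_quat(o['ee_rot']).as_matrix(); print(o['position'],'tool x',np.degrees(np.arctan2(R[1,0],R[0,0])),o['grip_width'])
B=W[:,:,::-1].copy(); m=cv2.inRange(cv2.cvtColor(B,cv2.COLOR_BGR2HSV),(108,150,60),(125,255,255)); c=max(cv2.findContours(m,0,2)[0],key=cv2.contourArea); print(cv2.boundingRect(c))
ap=cv2.approxPolyDP(c,6,True)[:,0]; print([(q.tolist(),onz(p,*map(float,q),.014).round(3).tolist()) for q in ap])
cv2.imwrite('pics/c5.png',B)
t=np.array([.629,.098,.0154]); print((R.T@(t-o['position'])/.04).round(2))
E
```

```text
[0.62958322 0.09590678 0.17073834] tool x -170.50108922740387 0.5767034491651719
(226, 135, 110, 72)
[([226, 136], [0.58, 0.034, 0.014]), ([228, 202], [0.646, 0.045, 0.014]), ([236, 139], [0.582, 0.044, 0.014]), ([244, 153], [0.594, 0.054, 0.014]), ([256, 150], [0.589, 0.065, 0.014]), ([268, 163], [0.599, 0.079, 0.014]), ([271, 184], [0.62, 0.086, 0.014]), ([315, 183], [0.611, 0.13, 0.014]), ([328, 158], [0.584, 0.138, 0.014]), ([331, 206], [0.632, 0.151, 0.014]), ([335, 137], [0.563, 0.14, 0.014])]
[0.   0.06 3.88]
```

View pics/c5.png

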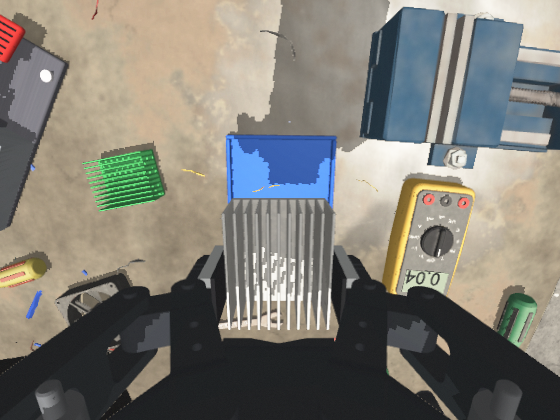

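The tray's near corners in the wrist view, (226,136) and (335,137), match the top-view measurement to 2 mm. The sink is centred over the tray, so I'm lowering it.

Emit:
{"fn": "carry_out", "kwargs": {
  "commands": [
    [[0,0.06,0.2,0,0,0],[0,0,0.5,0,0,0],[0,0,0.6,0,0,0],[0,0,0.6,0,0,0],[0,0,0.5,0,0,0],[0,0,0.4,0,0,0],[0,0,0.3,0,0,0],[0,0,0.2,0,0,0],[0,0,0.15,0,0,0],[0,0,0.1,0,0,0],[0,0,0.08,0,0,0],[0,0,0.05,0,0,0],[0,0,0.04,0,0,0],[0,0,0.03,0,0,0],[0,0,0,0,0,0],[0,0,0,0,0,0]]
  ]
}}

```text
clock: 12.03
position: [0.6294, 0.1, 0.0213]
ee_rot: [-0.084, 0.996, 0.0, 0.0]
ft_force: [0.4, -0.9, -0.7]
grip_width: 0.576
grasp_force: 34.7
```

Emit:
{"fn": "carry_out", "kwargs": {
  "commands": [
    [[0,0,0.02,0,0,0],[0,0,0.02,0,0,0],[0,0,0,0,0,0]]
  ]
}}

```text
clock: 12.28
position: [0.6292, 0.1, 0.0193]
ee_rot: [-0.084, 0.996, 0.0, -0.0]
ft_force: [0.5, 0.0, -1.3]
grip_width: 0.576
grasp_force: 34.7
```

Emit:
{"fn": "carry_out", "kwargs": {
  "commands": [
    [[0,0,0.02,0,0,0],[0,0,0.02,0,0,0],[0,0,0,0,0,0]]
  ]
}}

```text
clock: 12.53
position: [0.6291, 0.0999, 0.0176]
ee_rot: [-0.084, 0.996, 0.0, -0.0]
ft_force: [0.3, -0.7, -0.6]
grip_width: 0.575
grasp_force: 34.7
```

Emit:
{"fn": "carry_out", "kwargs": {
  "commands": [
    [[0,0,0.02,0,0,0],[0,0,0.02,0,0,0],[0,0,0,0,0,0]]
  ]
}}

```text
clock: 12.78
position: [0.6291, 0.1, 0.016]
ee_rot: [-0.084, 0.996, 0.0, -0.0]
ft_force: [-0.1, -0.1, -0.6]
grip_width: 0.574
grasp_force: 34.7
```

Emit:
{"fn": "carry_out", "kwargs": {
  "commands": [
    [[0,0,0.02,0,0,0],[0,0,0,0,0,0]]
  ]
}}

```text
clock: 12.95
position: [0.6293, 0.1, 0.0155]
ee_rot: [-0.084, 0.996, 0.0, 0.0]
ft_force: [0.9, -0.9, 0.1]
grip_width: 0.577
grasp_force: 34.8
```

Emit:
{"fn": "carry_out", "kwargs": {
  "commands": [
    [[0,0,0.02,0,0,0],[0,0,0,0,0,0]]
  ]
}}

```text
clock: 13.12
position: [0.6293, 0.1, 0.0155]
ee_rot: [-0.084, 0.996, 0.0, 0.0]
ft_force: [-3.8, 0.4, 8.5]
grip_width: 0.578
grasp_force: 35.7
```

Emit:
{"fn": "carry_out", "kwargs": {
  "commands": [
    [[0,0,0,0,0,0],[0,0,0,0,0,0],[0,0,0,0,0,0],[0,0,0,0,0,0],[0,0,0,0,0,0]]
  ],
  "hand": -0.65
}}

```text
clock: 13.53
position: [0.6292, 0.1, 0.0145]
ee_rot: [-0.084, 0.996, 0.0, -0.0]
ft_force: [-0.1, 0.1, -0.9]
grip_width: 0.831
grasp_force: 0.0
```

Emit:
{"fn": "carry_out", "kwargs": {
  "commands": [
    [[0,0,-0.1,0,0,0],[0,0,-0.2,0,0,0],[0,0,-0.4,0,0,0],[0,0,-0.6,0,0,0],[0,0,-0.8,0,0,0],[0,0,-0.8,0,0,0],[0,0,-0.8,0,0,0],[0,0,-0.8,0,0,0],[0,0,0,0,0,0],[0,0,0,0,0,0]]
  ]
}}

```text
clock: 14.37
position: [0.6305, 0.1, 0.1977]
ee_rot: [-0.084, 0.996, 0.001, 0.002]
ft_force: [-0.4, 0.3, 0.2]
grip_width: 0.824
grasp_force: 0.0
```

```bash
python3 - <<'E'
from h import *
W,p=snap('wrist','w5');S,_=snap('side','s5')
cv2.imwrite('pics/c6.png',np.hstack([cv2.resize(W,(400,300)),cv2.resize(S[110:380,120:390],(300,300))])[:,:,::-1]); print(get_obs()['clock'])
E
```

```text
14.4667
```

View pics/c6.png

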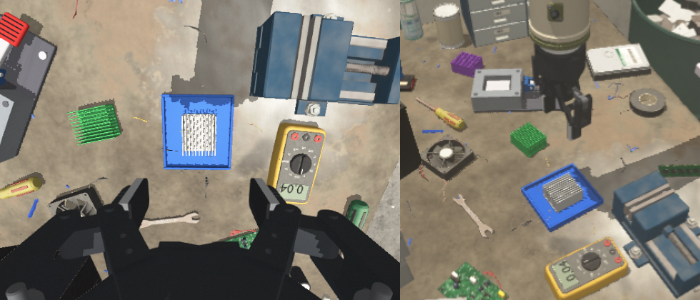

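The sink lies upright, fins up, in the middle of the tray at (199,132) in the view, and the hand is clear of it. The multimeter and transformer are where they were.

```bash
python3 -c "from workcell import *; print(hand_in())"
```

```text
the job is handed in; nothing more can be done
None
```

The lever snapped over and stayed down, the heat sink now stands upright with its fins up in the blue tray, and the job was handed in at about 14.5 s; the verdict was not reported back.

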